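Feed the bur rack past the sprung gate of the tool dock

ROBOT

A 6-joint arm with a two-finger parallel gripper is mounted at the origin on the work surface. World frame = base frame: x ahead of the robot, y to its left, z up, the work surface at z = 0. Lengths are in mm, angles in rad, forces in N, time in s.
With the tool pointing down it reaches from about 300 to 1000 mm from the base axis. Payload 5.1 kg.
Tool frame: the origin (TCP) lies midway between the tips of the shut fingers; the grasp point (between the pads) lies 19 mm behind it; z points along the fingers, y is the direction in which the jaws open and shut (so a half turn about z gives the same grasp; the last joint's range is limited). The gripper opens to 95 mm and grips with 3 to 60 N. Pads are 20 mm wide; open, the fingers measure 119 mm over their backs; the gripper's body (75 mm by 180 mm) begins 59 mm behind the grasp point.
Start: joints at [-1.378, 0.124, 1.65, -0, 1.367, -0.083], TCP at [176.973, -625.432, 214.656] pointing down, gripper open.
Joint ranges: [-2.61, 2.61], [-1.02, 2.33], [0.03, 2.71], [-1.35, 4.49], [0.32, 2.68], [-2.91, 2.91]. Speed limits (rad/s): [2.57, 2.57, 3.14, 3.14, 3.14, 3.14].

INTERFACE

Orientations are given as a rotation vector (axis times angle).
In Python, from cell import arm, snapshot gives the robot as it stands.
- The arm moves only by the tool drive_tool, never from a script. Its argument "motion" is a list that holds one entry, the list of rows, each a list of 5 numbers: the opening, from 0 (shut) to 1 (fully open), then the shift along the tool's x, y, z in mm, then the turn about the tool's z in rad. A call has 1 to 8 rows; each row is the pose to reach, as a shift and turn from the pose commanded when the call began, along the tool's axes at that moment; what a row does not reach only later rows make up. A row lasts 1/8 s, in which the tool goes at most 62.5 mm and 10.7 degrees, less where a joint would pass 70% of its speed; a pose out of reach is approached as far as the arm can. A call with a gripper value outside its range is refused whole. The fingers move at their own pace and stop on an object; the grip force is fixed at half the most. Time passes only in rows, so rows that repeat a pose let the fingers close. It gives the time, the measured TCP pose, the force and the opening at its end, in the units of the state.
- arm.get_obs(): the state, without advancing time (a new reading comes with each control period).
- snapshot(name): name is "scene" or "top"; returns a dict with "frame" (480x640x3 uint8, red, green, blue), "z_map" (480x640 float32, mm along the optical axis (not along the pixel's ray), 0 where there is no reading), "mtx" (3x3 intrinsics, pixels), "distortion" ([k1, k2, p1, p2, k3] as OpenCV has them; the pictures are not rectified), "position" and "rotation" of the camera in the world. Camera axes: x right, y down, z forward; pixel columns grow to the right and rows downward; lengths in mm; the calibration is good to about 2 mm. A picture is of the moment at which its call begins.
- arm.hand_in(): hands the job in, once; it reports no verdict.
The state is a dict: "clock": time; "q": joint angles; "joint_velocities": joint speeds; "tau": joint torques, N m; "ee_pos": TCP position; "eef_rot": TCP orientation; "ft_force": force on the tool from outside, world axes, zero at the start; "torque": the same for the moment, N m; "gripper_width": opening from 0.0 (shut) to 1.0 (fully open).
Only numpy, scipy, OpenCV 4.12 (cv2) and the standard library are available. Lean on these libraries where they do the work, as an engineer would, in place of code of your own. Each camera call takes 0.05 s, during which the arm holds its last target.

TASK

With one fingertip hold the dock's sprung gate open by its lever, and with the other fingertip push the rack of engraving burs along the chute, past the gate, until it sits fully home against the end stop; then draw the fingers out so that the gate swings shut behind the rack. Only push: do not lift or tip the rack, keep it from touching the gate, and leave the other things on the desk where they are.

Things in the scene. Friction and masses are not known exactly. Their poses are not given: they have to be found in the camera images.
- dock: Plywood board 375 x 150 mm, 8 thick, fixed to the desk, with an aluminium chute. Origin: desk level, chute centre line, where the shut gate's tongue ends. x = direction of travel along the chute, y = across, towards the gate's lever, z up; 'dock' coordinates below are in mm in this frame. Board: x -225 to 150, y -40 to 110. Chute floor = board top, z 8.
- chute_mouth (a point): Centre of the chute's open upstream end, on its floor: dock (-205, 0, 8). The chute is 44 wide inside (y -22 to 22); its two walls are 4 thick, tops at z 32, from x -205 to 80. The lever-side wall has a gap, x -24 to 8, for the gate's tongue.
- end_stop (a point): Foot of the end stop's face, at the chute's downstream end: dock (66, 0, 8). The plate is 6 thick, 44 wide, top at z 40.
- gate (a joint): Gate angle, rad: 0 = shut (sprung), grows as the lever is pushed outward, dock +y; limit 0.45. Its tongue, an upright steel plate 6 thick, z 9 to 44, blocks the lever-side half of the chute. The rack cannot push it open. From 0.19 the tongue is clear of the chute; 0.22 to 0.25 is good. Holding takes 1 to 2.5 N on the lever. Released, it swings shut.
- gate_post (a point): Gate's upright hinge axis at dock (125, 50), this point at z 52 (post top z 60). The lever, a steel strip 6 thick, z 14 to 50, runs from here upstream outside the chute. Push on its inner face (chute side). Shut, that face runs straight from dock (24, 66) to lever_knee. At 0.22 rad this stretch is parallel to the chute at y 88, x 30 to -78: a finger's outer side at y 88 there holds the gate.
- lever_knee (a point): On the lever's inner face, z 32: dock (-81, 43) when shut. From here the lever flares outward, upstream, via (-125, 68) to lever_end. A finger with its outer side at y 88 that travels straight in +x from upstream of lever_end rides in along the flare, opens the gate to 0.22 by the time it reaches the knee, and holds it there onward.
- lever_end (a point): Free, upstream, flared-out end of the lever's inner face, z 32: dock (-153, 93) when shut.
- gate_tip (a point): End of the gate's tongue, z 28: dock (0, 0) when shut, (-8, 28) at 0.22 rad. A low steel strap, top at z 13, joins tongue to lever at x -8 to 8 (up to 8 mm farther upstream when open): fingertips between wall and lever must pass above it (18 mm or more over the desk).
- rack: The bur rack, loose, about 150 g: a wooden block 52 mm long (x, along the chute), 40 wide (y), 34 high, with small steel burs standing up to 26 mm above its top. Origin: centre of its underside, axes parallel to the dock's. It stands on the chute's floor upstream of the gate. Against the end stop its origin is at x = 40 of the dock, its rear face at x = 14, 11 mm beyond the shut tongue.
- bur_tin: Open round dark steel tin of loose burs, 72 mm across, 22 high, origin centre of its underside; leave it alone.
- seal_stone: Square stone seal 28 x 28 mm, 64 high with a knob on top, origin centre of its underside; leave it alone.
- wash_bowl: Blue ceramic brush-washing bowl 170 mm across, 60 high, origin centre of its underside; leave it alone.
- handpiece: Black engraving handpiece, 160 mm long, lying on a low rubber rest (about 42 mm high in all), origin at the underside of the rest; leave it alone.
Things that resemble listed ones, but are neither listed nor needed, are in the scene too. Leave any pink or red look-alike of the rack alone.

How it is judged:
By the outcome, as a careful person would: the job done as asked, in the order asked, and still so for the second after the job is handed in, with the robot touching nothing.
It also fails if it takes over 40 s, if anything falls off the work surface, if the arm or the gripper's body presses on something with over 40 N, if the wrist force passes 120 N, or if a joint passes its speed limit or range.

## Working session

There is one attempt and no reset: what is moved stays moved. The work goes in short steps, Python scripts to look and compute and a tool call to move; the robot and the scene stay as the last step left them, time stands still between calls to the robot, and variables do not carry over. Pictures are saved under pics/ and viewed, and the job is handed in when it is done.

Besides the shell and the picture viewer there is one more tool, called after "Request:" as name(argument=value, ...), one argument or row to a line, values as JSON. drive_tool: Moves the arm, as the interface text tells. Its arguments: {"type":"object","properties":{"motion":{"type":"array"}},"required":["motion"]}

```bash
mkdir -p pics; ls; cat > h.py <<'E'
import numpy as np, cv2
from cell import arm, snapshot
def take(n,tag):
    s=snapshot(n); np.savez(f'pics/{tag}.npz',**{k:np.array(v) for k,v in s.items()})
    cv2.imwrite(f'pics/{tag}.png',s['frame'][:,:,::-1]); return s
E
python3 - <<'E'
from h import *
o=arm.get_obs(); print(o)
for n in('scene','top'):
    s=take(n,n+'0'); print(n,s['mtx'],s['distortion'],s['position'],s['rotation'])
E
```

```text
pics
{'clock': 0.0, 'q': array([-1.37759038e+00,  1.24464712e-01,  1.65167318e+00, -8.28648097e-06,
        1.36751969e+00, -8.25803257e-02]), 'joint_velocities': array([ 8.37977184e-04, -2.22658947e-03,  9.34018126e-05,  7.16675299e-04,
       -4.55593865e-04, -4.99121126e-04]), 'tau': array([ 1.63563072e-05, -4.17607105e+01, -3.59933424e+01,  7.75177614e-02,
        4.91530937e-02, -1.83475495e-04]), 'ee_pos': array([ 176.8539947 , -624.80163926,  213.41369159]), 'eef_rot': array([-3.10972989e+00, -4.31551776e-01,  1.91920741e-04]), 'ft_force': array([ 0.31637014, -0.1172025 ,  0.08984124]), 'torque': array([-0.04293   ,  0.0200199 ,  0.05316946]), 'gripper_width': 1.0042324132159235}
scene [[490.71506302   0.         317.0584133 ]
 [  0.         490.71506302 230.11124799]
 [  0.           0.           1.        ]] [-0.03900296  0.          0.          0.          0.        ] [831.8611236  684.47682314 975.08093604] [-0.67399613 -2.72548076  0.97264413]
top [[564.07531886   0.         304.70447443]
 [  0.         564.07531886 245.24741935]
 [  0.           0.           1.        ]] [-0.01263852  0.          0.          0.          0.        ] [ 269.71905676   24.41771812 1413.46236868] [-2.16326266  2.12121949 -0.205066  ]
```

View pics/scene0.png

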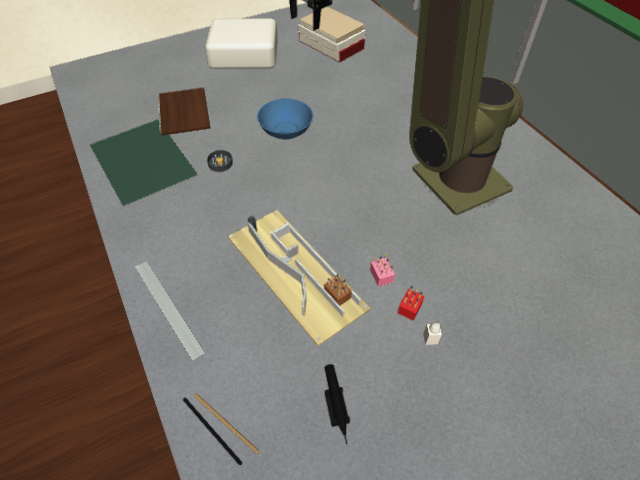

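View pics/top0.png

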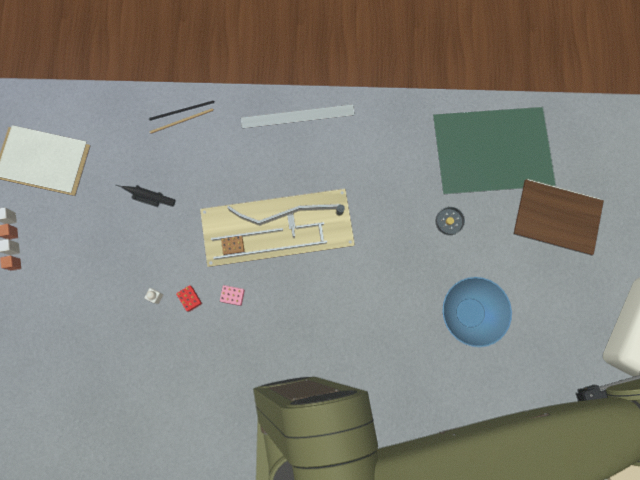

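The scene view shows the dock with the rack in it: brown rack in the chute at scene (338,289), top (233,245). The pink block at top (232,295) and the red one at (189,298) stand outside the dock. The brown one fits: wooden, in the chute upstream of the gate, and not pink or red. I'll confirm it in a crop and measure.

```bash
cat >> h.py <<'E'
from scipy.spatial.transform import Rotation as R
from scipy.optimize import least_squares
def Rm(s):
    r=np.array(s['rotation']); return r if r.shape==(3,3) else R.from_rotvec(r).as_matrix()
def rays(s,px):
    u=cv2.undistortPoints(np.array(px,float).reshape(-1,1,2),np.array(s['mtx']),np.array(s['distortion'])).reshape(-1,2)
    return np.c_[u,np.ones(len(u))]@Rm(s).T
def toplane(s,px,z):
    d=rays(s,px); p=np.array(s['position']); return p+d*((z-p[2])/d[:,2])[:,None]
def proj(s,P):
    M=Rm(s).T; t=-M@np.array(s['position'])
    return cv2.projectPoints(np.array(P,float).reshape(-1,1,3),cv2.Rodrigues(M)[0],t,np.array(s['mtx']),np.array(s['distortion']))[0].reshape(-1,2)
def dw(pose,P):
    x,y,a=pose; P=np.array(P,float).reshape(-1,3)
    c,s=np.cos(a),np.sin(a); return np.c_[x+c*P[:,0]-s*P[:,1],y+s*P[:,0]+c*P[:,1],P[:,2]]
def load(t): return dict(np.load(f'pics/{t}.npz'))
E
python3 - <<'E'
from h import *
for t,box in (('top0',(190,180,365,275)),('scene0',(220,200,380,350))):
    s=load(t); f=s['frame']; hsv=cv2.cvtColor(f,cv2.COLOR_RGB2HSV)
    x0,y0,x1,y1=box
    m=np.zeros(f.shape[:2],np.uint8); m[y0:y1,x0:x1]=cv2.inRange(hsv,(15,50,120),(35,255,255))[y0:y1,x0:x1]
    m=cv2.morphologyEx(m,cv2.MORPH_OPEN,np.ones((3,3),np.uint8))
    c=cv2.convexHull(np.vstack([k for k in cv2.findContours(m,0,2)[0]]))
    w=toplane(s,c.reshape(-1,2),8)[:,:2]
    (cx,cy),(a,b),ang=cv2.minAreaRect(w.astype(np.float32)); print(t,cx,cy,a,b,ang)
    print(cv2.boxPoints(((cx,cy),(a,b),ang)))
    cr=f[y0:y1,x0:x1,::-1]; k=4 if t=='top0' else 4
    cv2.imwrite(f'pics/{t}_crop.png',cv2.resize(cr,None,fx=k,fy=k,interpolation=cv2.INTER_CUBIC))
E
```

```text
top0 556.3975219726562 67.94418334960938 148.8883819580078 372.9940490722656 9.488402366638184
[[ 452.22815  239.61777]
 [ 513.71545 -128.27335]
 [ 660.5669  -103.7294 ]
 [ 599.0796   264.1617 ]]
scene0 557.9623413085938 71.66402435302734 152.61227416992188 377.9538269042969 9.577604293823242
[[ 451.2772   245.31073]
 [ 514.1625  -127.37483]
 [ 664.64746 -101.98268]
 [ 601.7622   270.70288]]
```

View pics/top0_crop.png

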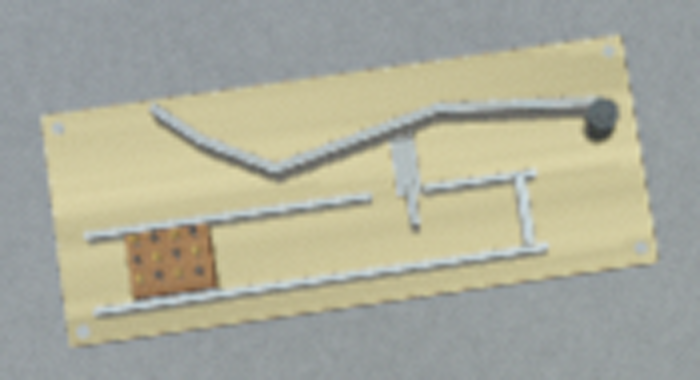

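View pics/scene0_crop.png

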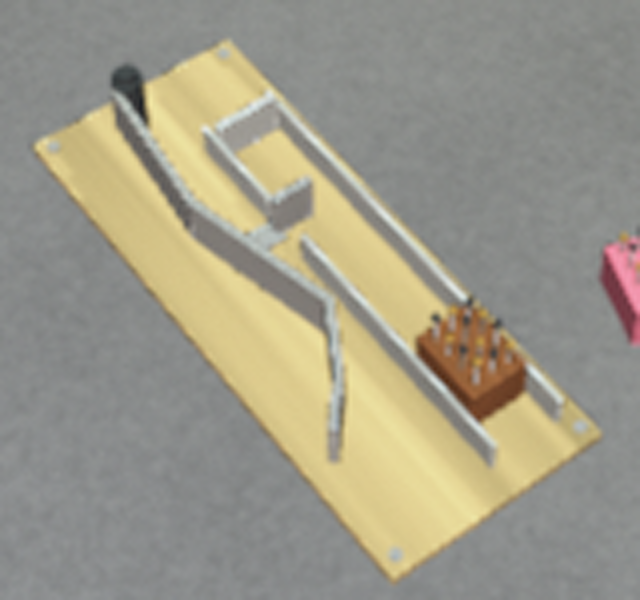

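The crop confirms it: brown wooden block with burs, in the chute just inside the mouth (top about (233,245)). The gate is downstream of it and shut. Next I'll check the dock pose with an overlay and measure the rack.

```bash
cat > dock.py <<'E'
from h import *
A=np.deg2rad(-(90-9.53))
C=np.array([556.6,69.0])
c,s_=np.cos(A),np.sin(A)
O=C-np.array([c*-37.5-s_*35,s_*-37.5+c*35])
POSE=(O[0],O[1],A)
E
python3 - <<'E'
from dock import *
print(POSE)
L=[]
def rect(x0,x1,y0,y1,z): return np.array([[x0,y0,z],[x1,y0,z],[x1,y1,z],[x0,y1,z],[x0,y0,z]])
L+= [rect(-225,150,-40,110,8),rect(-205,80,-26,-22,32),rect(-205,-24,22,26,32),rect(8,80,22,26,32),rect(66,72,-22,22,40)]
L+=[np.array([[24,66,50],[-81,43,50],[-125,68,50],[-153,93,50]])]
for t,(x0,y0,x1,y1),k in (('top0',(190,180,365,275),4),('scene0',(220,200,380,350),4)):
    s=load(t); im=cv2.resize(s['frame'][y0:y1,x0:x1,::-1],None,fx=k,fy=k,interpolation=cv2.INTER_CUBIC)
    for l in L:
        p=(proj(s,dw(POSE,l))-[x0,y0]+.5)*k-.5
        cv2.polylines(im,[np.round(p).astype(int)],False,(255,0,255),1)
    cv2.imwrite(f'pics/{t}_ov.png',im)
    hsv=cv2.cvtColor(s['frame'],cv2.COLOR_RGB2HSV); m=np.zeros(hsv.shape[:2],np.uint8)
    m[y0:y1,x0:x1]=cv2.inRange(hsv,(3,90,60),(15,255,220))[y0:y1,x0:x1]
    ys,xs=np.nonzero(m); w=toplane(s,np.c_[xs,ys],42); 
    d=(w[:,:2]-POSE[:2])@np.array([[np.cos(A),-np.sin(A)],[np.sin(A),np.cos(A)]])
    print(t,len(xs),np.percentile(d,[1,3,50,97,99],axis=0))
    # depth: points in rack
    zz=s['z_map'][ys,xs]; dd=rays(s,np.c_[xs,ys]); P=np.array(s['position'])+dd*zz[:,None]
    P=P[zz>0]; d=(P[:,:2]-POSE[:2])@np.array([[np.cos(A),-np.sin(A)],[np.sin(A),np.cos(A)]])
    print(' depth', np.percentile(np.c_[d,P[:,2]],[1,3,50,97,99],axis=0))
E
```

```text
(np.float64(528.2916833763146), np.float64(26.22279567417737), np.float64(-1.4044664490798369))
top0 182 [[-174.28120762  -20.04344791]
 [-173.43124637  -19.62147999]
 [-151.5851461    -3.37134329]
 [-127.44380626   15.4179129 ]
 [-126.85720264   16.90098182]]
 depth [[-174.29487953  -19.98016557   35.13364819]
 [-173.1529405   -19.51611495   36.73782861]
 [-151.33779057   -3.42733641   41.95042964]
 [-127.40206769   14.46061403   47.74937721]
 [-126.97650692   17.17651389   53.06627844]]
scene0 388 [[-192.15227119  -18.91037076]
 [-190.83036765  -17.01827807]
 [-163.31535614    6.37662293]
 [-132.69861645   25.18137651]
 [-130.66793238   25.82167432]]
 depth [[-182.20303291  -21.42796298   12.68376513]
 [-181.80423235  -18.05376421   17.64486818]
 [-162.52580952    4.47774606   39.58619389]
 [-131.55225876   19.97532046   54.45058303]
 [-127.35702849   20.30277877   61.6425861 ]]
```

View pics/top0_ov.png

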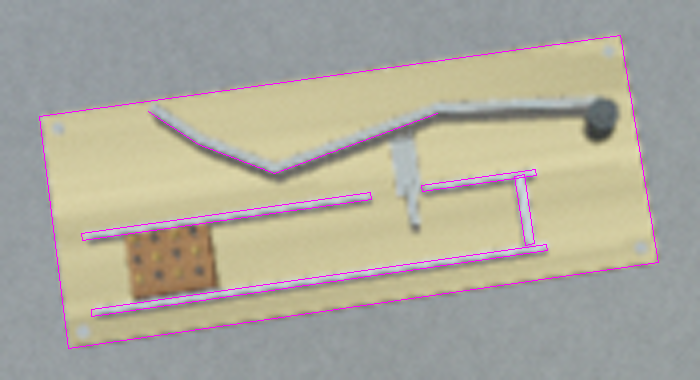

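View pics/scene0_ov.png

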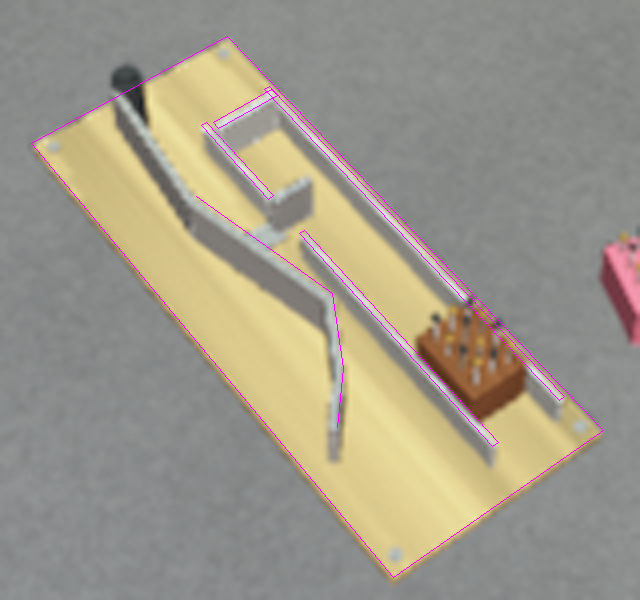

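Overlay agrees to about 2 mm in both views. The rack is square in the chute, x about -179 to -127. Working out the approach.

```bash
cat > plan.py <<'E'
from dock import *
import sys
def rep(tgt,o=None):
    o=o or arm.get_obs()
    M=R.from_rotvec(o['eef_rot']).as_matrix()
    p=np.array(o['ee_pos']); w=dw(POSE,[tgt])[0]
    yaw=np.arctan2(M[1,1],M[0,1]); ty=POSE[2]+np.pi/2
    dk=(p[:2]-POSE[:2])@np.array([[c,-s_],[s_,c]])
    print('clk',o['clock'],'dock now',dk.round(2),p[2].round(2),'yaw err to go (turn about tool z)',round(-(ty-yaw),4),'tilt',M[:,2].round(4),'grip',o['gripper_width'])
    print('tool shift to',tgt,(M.T@(w-p)).round(1),'world',w.round(1),'q',np.round(o['q'],3))
    f=np.array(o['ft_force']); print('force dock',(f[:2]@np.array([[c,-s_],[s_,c]])).round(2),f[2].round(2))
if __name__=='__main__': rep([float(v) for v in sys.argv[1:4]])
E
python3 plan.py -215 41 150
```

```text
clk 0.1 dock now [ 583.93 -454.38] 213.51 yaw err to go (turn about tool z) -1.4613 tilt [-4.0e-04  1.8e-03 -1.0e+00] grip 1.0021222570205286
tool shift to [-215.0, 41.0, 150.0] [ 579.7 -739.9   65. ] world [533.1 245.  150. ] q [-1.378  0.124  1.652  0.     1.367 -0.083]
force dock [ 0.03 -0.22] 0.49
```

Request:
drive_tool(
  motion=[
    [[1, 20, -26, 0, -0.1], [1, 55, -70, 0, -0.28], [1, 90, -115, 0, -0.46], [1, 125, -160, 0, -0.64], [1, 160, -204, 0, -0.82], [0.74, 195, -249, 0, -1.0], [0.74, 230, -294, 0, -1.18], [0.74, 260, -332, 0, -1.35]],
  ],
)

```text
clock: 1.1
ee_pos: [336.9, -233.2, 214.3]
eef_rot: [-2.153, -2.288, -0.0]
ft_force: [1.1, 0.1, -0.1]
gripper_width: 0.76
```

```bash
python3 plan.py -215 41 150
```

```text
clk 1.1 dock now [ 224.12 -231.69] 214.28 yaw err to go (turn about tool z) -0.1055 tilt [ 1.e-04  2.e-04 -1.e+00] grip 0.759555727078286
tool shift to [-215.0, 41.0, 150.0] [465.4 224.9  64.4] world [533.1 245.  150. ] q [-0.737 -0.447  2.153  0.     1.436 -0.798]
force dock [0.13 1.08] -0.06
```

Request:
drive_tool(
  motion=[
    [[0.74, 54, 26, 0, -0.05], [0.74, 108, 52, 0, -0.1], [0.74, 162, 78, 0, -0.1], [0.74, 216, 104, 0, -0.1], [0.74, 270, 130, 10, -0.1], [0.74, 324, 156, 20, -0.1], [0.74, 375, 181, 30, -0.1], [0.74, 410, 198, 40, -0.1]],
  ],
)

```text
clock: 2.1
ee_pos: [512.0, 187.4, 173.8]
eef_rot: [-2.04, -2.388, 0.001]
ft_force: [0.5, -0.8, 0.1]
gripper_width: 0.743
```

```bash
python3 plan.py -215 41 120
```

```text
clk 2.1 dock now [-161.67   10.67] 173.79 yaw err to go (turn about tool z) -0.0094 tilt [-7.e-04 -1.e-04 -1.e+00] grip 0.7428089686744295
tool shift to [-215.0, 41.0, 120.0] [53.6 29.9 53.8] world [533.1 245.  120. ] q [ 0.252 -0.078  1.926  0.     1.295  0.095]
force dock [0.88 0.31] 0.08
```

Request:
drive_tool(
  motion=[
    [[0.74, 25, 15, 25, -0.01], [0.74, 40, 25, 45, -0.01], [0.74, 47, 28, 53, -0.01], [0.74, 47, 28, 53, -0.01], [0.74, 47, 28, 53, -0.01]],
  ],
)

```text
clock: 2.72
ee_pos: [532.7, 235.4, 122.7]
eef_rot: [2.031, 2.396, 0.002]
ft_force: [1.0, 0.3, -0.2]
gripper_width: 0.738
```

```bash
python3 plan.py -215 41 24; python3 - <<'E'
from h import *
for n in('scene','top'):
    s=take(n,n+'1')
    f=s['frame'][200:360,210:400] if n=='scene' else s['frame'][160:290,170:370]
    cv2.imwrite(f'pics/{n}1c.png',cv2.resize(f[:,:,::-1],None,fx=4,fy=4,interpolation=cv2.INTER_CUBIC)[:600,:800])
E
```

```text
clk 2.725 dock now [-205.59   38.99] 122.68 yaw err to go (turn about tool z) -0.0019 tilt [ 1.4e-03  3.0e-04 -1.0e+00] grip 0.737974618026757
tool shift to [-215.0, 41.0, 24.0] [ 9.4  1.9 98.7] world [533.1 245.   24. ] q [ 0.324  0.05   1.889 -0.     1.201  0.16 ]
force dock [-0.13  1.04] -0.15
```

View pics/scene1c.png

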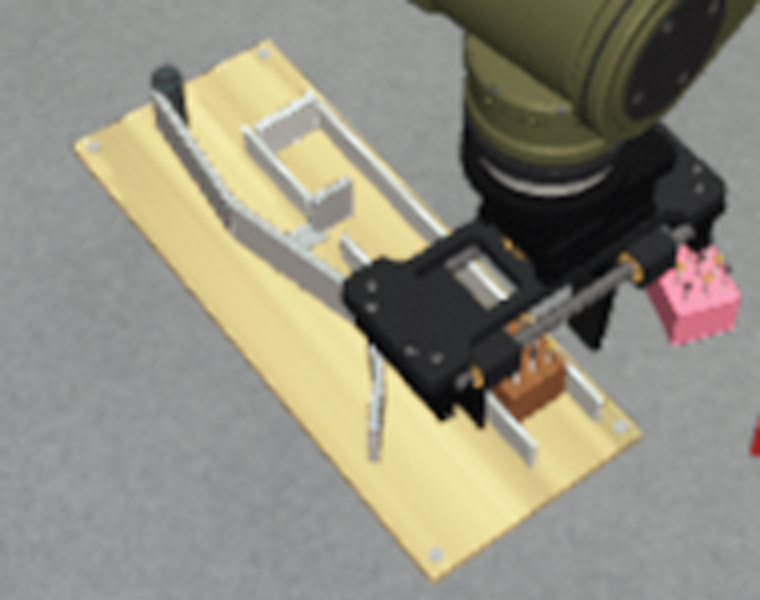

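View pics/top1c.png

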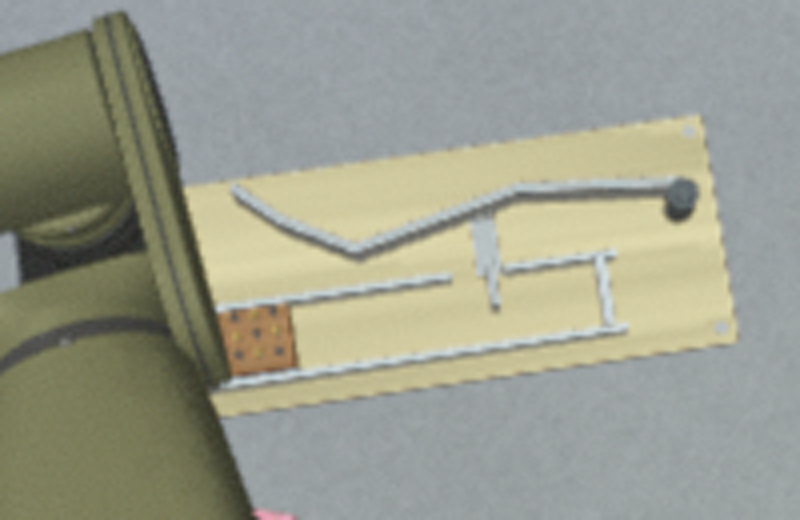

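Picture shows the fingers hovering over the chute mouth, rack and gate untouched. Descending upstream of the rack and lever end.

Request:
drive_tool(
  motion=[
    [[0.737, 6, 1, 5, -0.002], [0.737, 10, 2, 25, -0.002], [0.737, 10, 2, 50, -0.002], [0.737, 10, 2, 75, -0.002], [0.737, 10, 2, 90, -0.002], [0.737, 10, 2, 98, -0.002], [0.737, 10, 2, 98, -0.002], [0.737, 10, 2, 98, -0.002]],
  ],
)

```text
clock: 3.82
ee_pos: [533.4, 246.3, 24.7]
eef_rot: [2.028, 2.398, 0.002]
ft_force: [0.1, 0.1, -0.6]
gripper_width: 0.737
```

```bash
python3 plan.py 4 41 24; python3 - <<'E'
from h import *
for n in('scene',):
    s=take(n,n+'2')
    f=s['frame'][200:360,210:400] if n=='scene' else s['frame'][160:290,170:370]
    cv2.imwrite(f'pics/{n}2c.png',cv2.resize(f[:,:,::-1],None,fx=4,fy=4,interpolation=cv2.INTER_CUBIC)[:600,:800])
E
```

```text
clk 3.825 dock now [-216.23   41.51] 24.65 yaw err to go (turn about tool z) 0.0006 tilt [ 1.7e-03  6.0e-04 -1.0e+00] grip 0.7374813468250179
tool shift to [4.0, 41.0, 24.0] [-220.2   -0.6    0.6] world [569.4  29.1  24. ] q [0.341 0.179 1.932 0.    1.029 0.174]
force dock [-0.12  0.1 ] -0.59
```

View pics/scene2c.png

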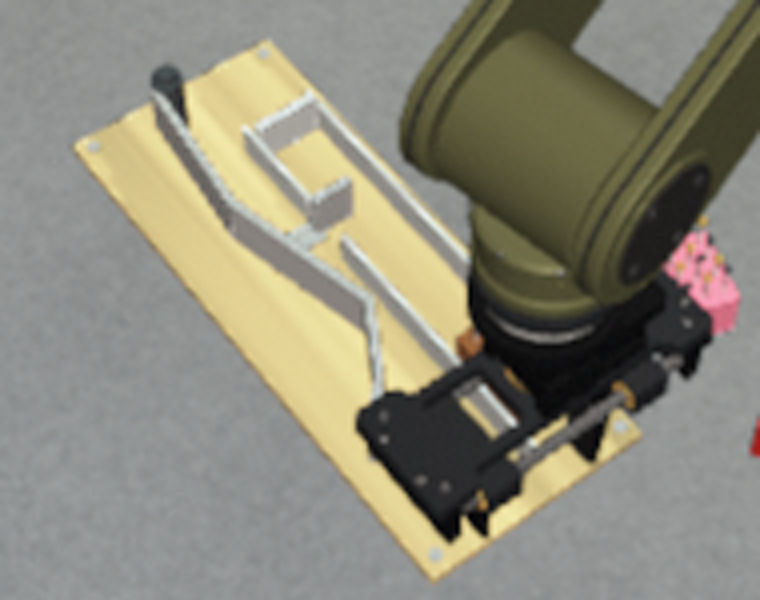

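Fingers are down at z 24.7 with nothing touched: the push finger is in the chute mouth and the lever finger is upstream of the lever end. Advancing.

Request:
drive_tool(
  motion=[
    [[0.737, -6, -0.5, 0, 0], [0.737, -14, -0.5, 0, 0], [0.737, -22, -0.5, 0, 0], [0.737, -30, -0.5, 0, 0], [0.737, -38, -0.5, 0, 0], [0.737, -46, -0.5, 0, 0], [0.737, -54, -0.5, 0, 0], [0.737, -60, -0.5, 0, 0]],
  ],
)

```text
clock: 4.88
ee_pos: [542.2, 186.4, 23.7]
eef_rot: [-2.029, -2.399, -0.0]
ft_force: [-0.7, 0.1, 0.4]
gripper_width: 0.733
```

```bash
python3 plan.py 4 41 24
```

```text
clk 4.875 dock now [-155.62   40.28] 23.72 yaw err to go (turn about tool z) 0.0005 tilt [ 1.e-04  2.e-04 -1.e+00] grip 0.7330279305450541
tool shift to [4.0, 41.0, 24.0] [-159.6    0.6   -0.3] world [569.4  29.1  24. ] q [0.237 0.153 1.964 0.    1.025 0.07 ]
force dock [-0.22 -0.66] 0.36
```

Request:
drive_tool(
  motion=[
    [[0.737, -6, 0.5, 0, 0], [0.737, -14, 0.5, 0, 0], [0.737, -22, 0.5, 0, 0], [0.737, -30, 0.5, 0, 0], [0.737, -38, 0.5, 0, 0], [0.737, -46, 0.5, 0, 0], [0.737, -54, 0.5, 0, 0], [0.737, -60, 0.5, 0, 0]],
  ],
)

```text
clock: 5.88
ee_pos: [552.6, 127.1, 23.7]
eef_rot: [-2.029, -2.398, -0.0]
ft_force: [-0.9, 4.3, 1.2]
gripper_width: 0.738
```

```bash
python3 plan.py 4 41 24; python3 - <<'E'
from h import *
for n in('scene','top'):
    s=take(n,n+'3')
    f=s['frame'][200:360,210:400] if n=='scene' else s['frame'][160:290,170:370]
    cv2.imwrite(f'pics/{n}3c.png',cv2.resize(f[:,:,::-1],None,fx=4,fy=4,interpolation=cv2.INTER_CUBIC)[:600,:800])
E
```

```text
clk 5.875 dock now [-95.48  40.71] 23.67 yaw err to go (turn about tool z) 0.0001 tilt [-2.e-04  3.e-04 -1.e+00] grip 0.7382627290916115
tool shift to [4.0, 41.0, 24.0] [-99.5   0.3  -0.4] world [569.4  29.1  24. ] q [ 0.131  0.14   1.978  0.     1.023 -0.035]
force dock [-4.41 -0.13] 1.21
```

View pics/scene3c.png

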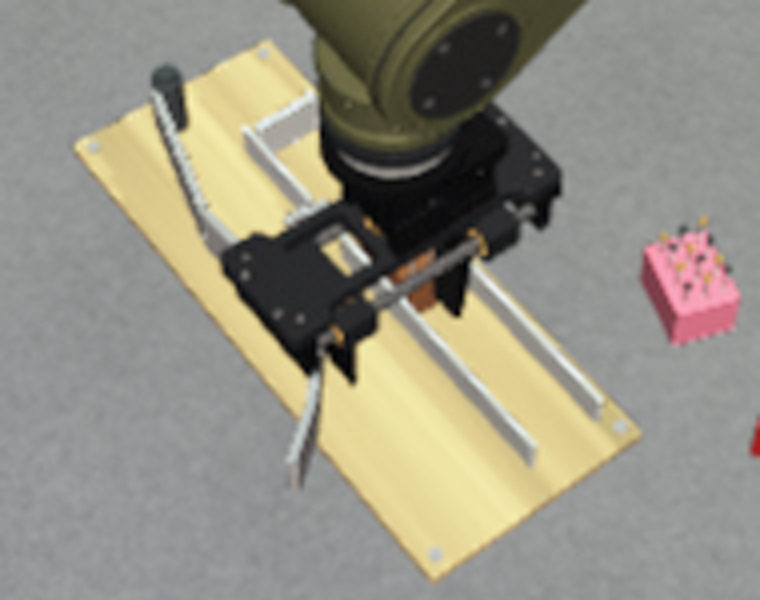

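View pics/top3c.png

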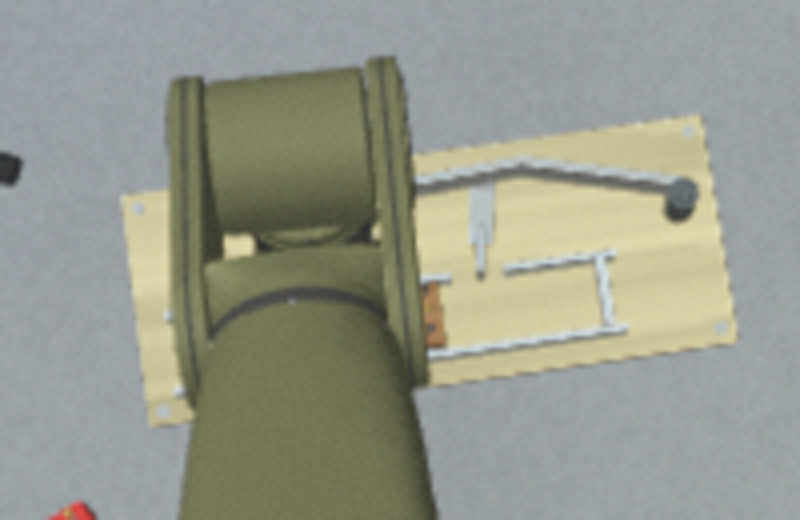

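The gate is opening (tongue tip at crop (481,273), rack front at (440,315), well short of it). I'll take a short step to the knee and check that it is clear.

Request:
drive_tool(
  motion=[
    [[0.737, -4, 0.3, 0, 0], [0.737, -8, 0.3, 0, 0], [0.737, -12, 0.3, 0, 0], [0.737, -12, 0.3, 0, 0]],
  ],
)

```text
clock: 6.48
ee_pos: [554.7, 120.2, 23.7]
eef_rot: [-2.024, -2.396, -0.01]
ft_force: [-1.4, 19.9, -0.4]
gripper_width: 0.738
```

```bash
python3 plan.py 4 41 24; python3 - <<'E'
from dock import *
for n in('top',):
    s=take(n,n+'4')
    x0,y0=240,170
    im=cv2.resize(s['frame'][y0:y0+100,x0:x0+130,::-1],None,fx=6,fy=6,interpolation=cv2.INTER_CUBIC)
    for P in ([-8,28,44],[0,0,44],[-8,22,32],[8,22,32]):
        p=(proj(s,dw(POSE,[P]))[0]-[x0,y0]+.5)*6; cv2.circle(im,tuple(np.round(p).astype(int)),4,(255,0,255),1)
    cv2.imwrite(f'pics/{n}4c.png',im)
E
```

```text
clk 6.475 dock now [-88.34  41.58] 23.65 yaw err to go (turn about tool z) 0.0018 tilt [ 3.e-04  8.e-03 -1.e+00] grip 0.7381863077679869
tool shift to [4.0, 41.0, 24.0] [-92.3  -0.7  -1.1] world [569.4  29.1  24. ] q [ 0.115  0.14   1.979  0.009  1.022 -0.058]
force dock [-19.87   1.96] -0.38
```

View pics/top4c.png

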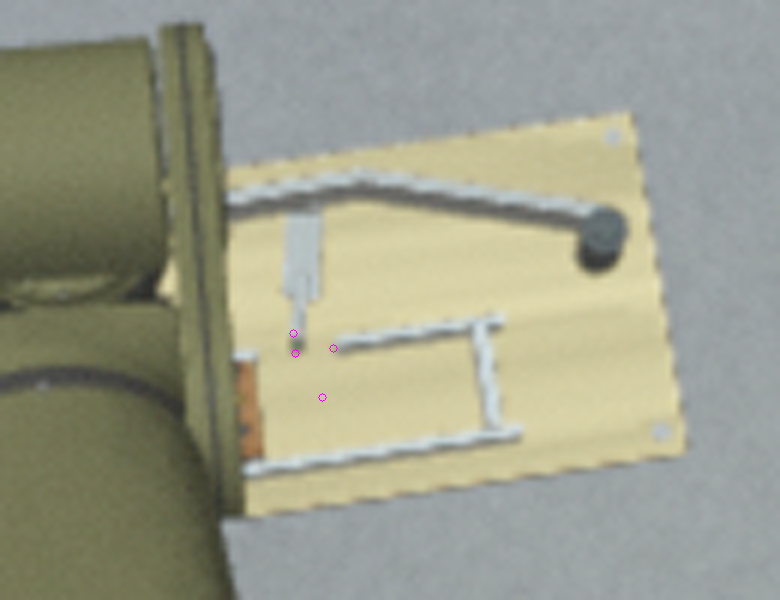

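20 N against the travel is too much for the lever alone. Before pushing on, I'll find the cause.

```bash
python3 - <<'E'
from dock import *
o=arm.get_obs(); print({k:np.round(o[k],3) for k in('clock','ft_force','torque','ee_pos','eef_rot','tau','joint_velocities')})
Q=np.array([[c,-s_],[s_,c]]); t=np.array(o['torque']); print('torque dock',t[:2]@Q,t[2])
s=take('scene','scene5')
f=s['frame'][200:350,210:380]
cv2.imwrite('pics/scene5c.png',cv2.resize(f[:,:,::-1],None,fx=4.7,fy=4,interpolation=cv2.INTER_CUBIC)[:600,:800])
s=load('top4'); x0,y0=240,170
for (u,v,z) in ((262,360,42),(262,455,42),(298,347,44),(232,198,50),(360,175,50)):
    w=toplane(s,[[x0+u/6-.5,y0+v/6-.5]],z)[0]; print((u,v),((w[:2]-POSE[:2])@Q).round(1))
E
```

```text
{'clock': np.float64(6.525), 'ft_force': array([-1.601, 19.973, -0.234]), 'torque': array([3.294, 0.114, 0.826]), 'ee_pos': array([554.657, 120.224,  23.669]), 'eef_rot': array([-2.024, -2.397, -0.01 ]), 'tau': array([-11.821, -37.015, -30.069,  -3.962,   0.236,   0.786]), 'joint_velocities': array([ 0.002, -0.   ,  0.001, -0.003, -0.001,  0.003])}
torque dock [0.43328738 3.26699556] 0.8256263186063695
(262, 360) [-22.3  19.2]
(262, 455) [-27.9 -20.2]
(298, 347) [-6.8 22. ]
(232, 198) [-25.  87.]
(360, 175) [28.9 89.1]
```

View pics/scene5c.png

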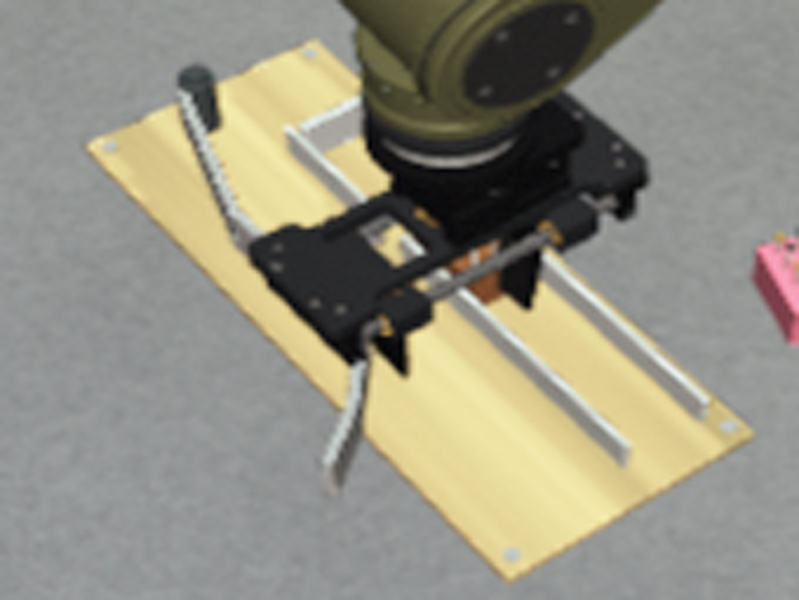

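```bash
python3 - <<'E'
from dock import *
s=load('scene5'); x0,y0=265,245
im=cv2.resize(s['frame'][y0:y0+70,x0:x0+90,::-1],None,fx=8,fy=8,interpolation=cv2.INTER_CUBIC)
def dot(P,col):
    p=(proj(s,dw(POSE,[P]))[0]-[x0,y0]+.5)*8; cv2.circle(im,tuple(np.round(p).astype(int)),3,col,-1)
for y in (76,88):
  for z in (24,50):
    dot([-98,y,z],(255,0,255)); dot([-78,y,z],(0,255,255))
for y in (-6,6): dot([-98,y,24],(255,0,0))
cv2.imwrite('pics/scene5z.png',im)
Q=np.array([[c,-s_],[s_,c]])
# lever/flare top points by depth
ys,xs=np.mgrid[y0:y0+70,x0:x0+90]; px=np.c_[xs.ravel(),ys.ravel()]
zz=s['z_map'][px[:,1],px[:,0]]; P=np.array(s['position'])+rays(s,px)*zz[:,None]
d=(P[:,:2]-POSE[:2])@Q
k=(zz>0)&(d[:,1]>60)&(d[:,1]<140)&(P[:,2]>15)&(P[:,2]<75)&(d[:,0]>-170)&(d[:,0]<-60)
f=s['frame'][px[:,1],px[:,0]].astype(int)
for i in np.nonzero(k)[0][::3]: print(px[i],d[i].round(0),P[i,2].round(0),f[i])
E
```

```text
[290 284] [-89.  84.] 52.0 [10  9 10]
[288 285] [-86.  88.] 47.0 [80 76 69]
[291 285] [-93.  84.] 53.0 [ 9 10 11]
[296 285] [-103.   78.] 59.0 [129 117  80]
[291 286] [-91.  83.] 45.0 [ 9  8 10]
[294 286] [-105.   84.] 63.0 [11 11 12]
[288 287] [-88.  89.] 43.0 [141 130 102]
[292 287] [-96.  84.] 48.0 [11  9 11]
[295 287] [-103.   80.] 53.0 [14 13 13]
[291 288] [-90.  83.] 36.0 [59 53 39]
[294 288] [-103.   83.] 52.0 [13 13 15]
[288 289] [-90.  91.] 39.0 [112 104  82]
[293 289] [-99.  83.] 43.0 [ 9 10 10]
[296 289] [-102.   78.] 42.0 [84 76 54]
[293 290] [-96.  82.] 33.0 [29 26 20]
[296 290] [-104.   79.] 41.0 [83 75 53]
[293 291] [-92.  79.] 21.0 [128 115  77]
[296 291] [-104.   79.] 37.0 [84 76 53]
[287 292] [-101.  101.] 50.0 [133 133 130]
[295 292] [-105.   82.] 37.0 [14 13 14]
[285 293] [-99. 105.] 47.0 [197 205 199]
[288 293] [-93.  94.] 30.0 [144 132 100]
[297 293] [-102.   76.] 23.0 [206 189 130]
[287 294] [-106.  104.] 51.0 [107 101  96]
[285 295] [-103.  108.] 47.0 [198 208 203]
[288 295] [-95.  96.] 25.0 [169 154 111]
[287 296] [-105.  105.] 43.0 [87 82 74]
[286 297] [-107
[... 556 characters left out ...]
.  111.] 19.0 [175 160 115]
[284 306] [-124.  125.] 46.0 [162 165 164]
[287 306] [-114.  111.] 18.0 [169 154 110]
[284 307] [-127.  128.] 48.0 [123 119 115]
[287 307] [-115.  113.] 16.0 [162 148 104]
[283 308] [-126.  130.] 45.0 [172 176 173]
[286 308] [-121.  119.] 27.0 [97 90 81]
[282 309] [-130.  134.] 50.0 [188 193 189]
[285 309] [-125.  124.] 33.0 [87 84 82]
[282 310] [-131.  136.] 49.0 [164 171 168]
[285 310] [-125.  124.] 29.0 [90 87 85]
[282 311] [-134.  137.] 50.0 [150 153 152]
[285 311] [-126.  126.] 28.0 [101  99  96]
[282 312] [-134.  138.] 47.0 [125 122 120]
[285 312] [-125.  125.] 21.0 [107 106 105]
[284 313] [-130.  131.] 30.0 [92 88 85]
[283 314] [-132.  134.] 31.0 [89 86 83]
```

View pics/scene5z.png

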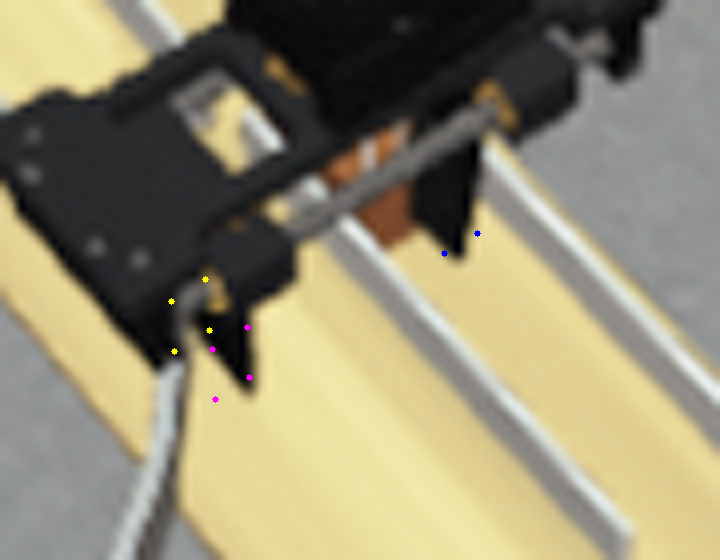

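The close-up shows that the fingers taper: the tips are thin blades on the inner side. So the effective outer side at lever height is only about y 80, the gate is at about 0.18, and the finger corner is catching at the knee. The moment puts the whole 20 N on the lever finger. The push finger also bears slightly to the lever side of the rack's centre. Remedy: back off, open wider and shift outward.

Request:
drive_tool(
  motion=[
    [[0.737, 3, 0.3, 0, 0], [0.737, -1, 0.3, 0, 0], [0.8, -1, 1.5, 0, 0], [0.86, -1, 2.5, 0, 0], [0.86, -1, 2.5, 0, 0], [0.86, -1, 2.5, 0, 0]],
  ],
)

```text
clock: 7.32
ee_pos: [557.6, 119.1, 23.6]
eef_rot: [-2.024, -2.398, -0.009]
ft_force: [0.1, 16.1, -1.3]
gripper_width: 0.864
```

```bash
python3 plan.py 4 43.3 24; python3 - <<'E'
from dock import *
for n in('top',):
    s=take(n,n+'6')
    x0,y0=240,170
    im=cv2.resize(s['frame'][y0:y0+100,x0:x0+130,::-1],None,fx=6,fy=6,interpolation=cv2.INTER_CUBIC)
    cv2.imwrite(f'pics/{n}6c.png',im)
s=take('scene','scene6'); x0,y0=265,245
im=cv2.resize(s['frame'][y0:y0+70,x0:x0+90,::-1],None,fx=8,fy=8,interpolation=cv2.INTER_CUBIC)
cv2.imwrite('pics/scene6z.png',im)
E
```

```text
clk 7.325 dock now [-86.72  44.31] 23.62 yaw err to go (turn about tool z) 0.0024 tilt [ 0.0011  0.0063 -1.    ] grip 0.8635528356780637
tool shift to [4.0, 43.3, 24.0] [-90.7  -1.2  -0.9] world [571.7  29.4  24. ] q [ 0.113  0.145  1.973  0.007  1.022 -0.059]
force dock [-15.9    2.74] -1.26
```

View pics/top6c.png

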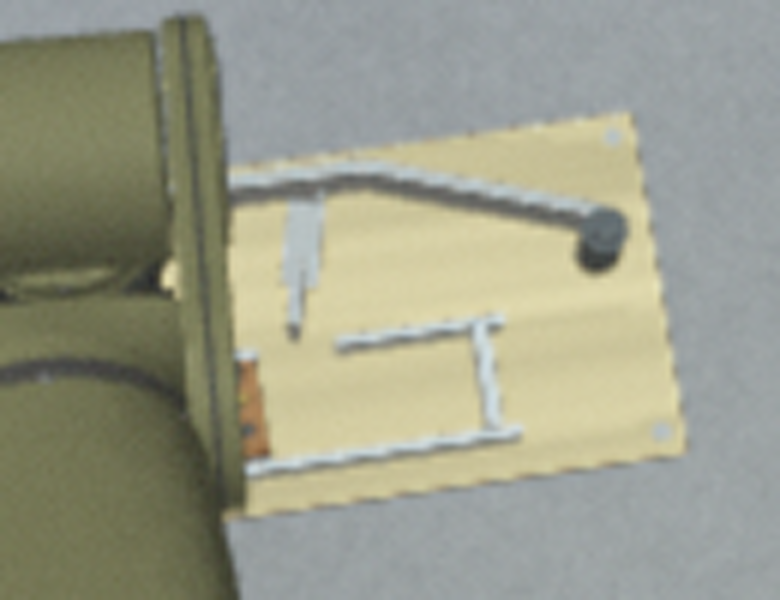

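View pics/scene6z.png

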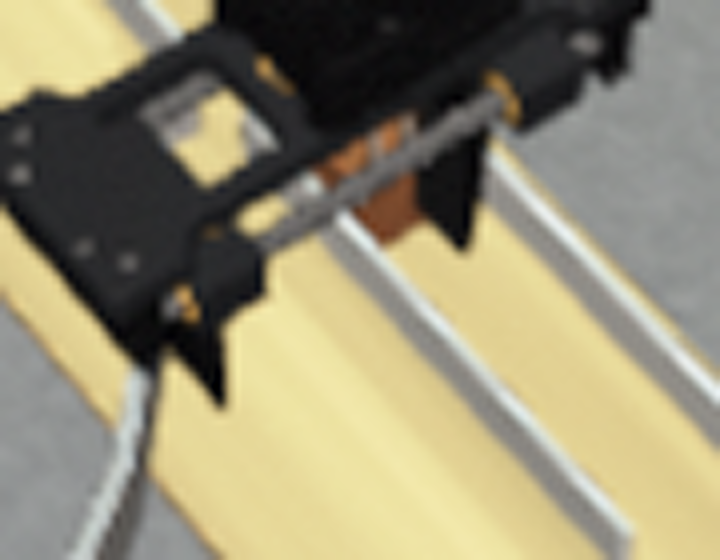

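```bash
python3 - <<'E'
from dock import *
o=arm.get_obs()
Q=np.array([[c,-s_],[s_,c]]); t=np.array(o['torque']); print(o['ft_force'],'torque dock',t[:2]@Q,t[2])
s=load('top6'); x0,y0=240,170
for (u,v,z) in ((258,360,42),(270,455,42),(293,333,44),(232,186,50),(360,167,50)):
    w=toplane(s,[[x0+u/6-.5,y0+v/6-.5]],z)[0]; print((u,v),((w[:2]-POSE[:2])@Q).round(1))
E
```

```text
[-0.17285964 17.41811171 -1.25601448] torque dock [0.54393978 2.81534313] 0.7455218198541672
(258, 360) [-23.9  19.4]
(270, 455) [-24.7 -20.7]
(293, 333) [-8.  28.2]
(232, 186) [-24.3  92. ]
(360, 167) [29.4 92.5]
```

The moment puts the remaining 16 N at y of about 84, so the finger's front corner is caught at the knee, although the gate itself is open (tongue tip at dock (-8,28)). Forcing it is unwise. I'll back out, narrow the jaws so the lever finger passes between the chute wall and the knee, and then open the jaws to swing the gate from inside.

Request:
drive_tool(
  motion=[
    [[0.86, 8, 0, 0, 0], [0.86, 20, 0, 0, 0], [0.86, 34, 0, 0, 0], [0.86, 48, 0, 0, 0], [0.86, 62, 0, 0, 0], [0.86, 76, 0, 0, 0], [0.86, 86, 0, 0, 0], [0.86, 86, 0, 0, 0]],
  ],
)

```text
clock: 8.43
ee_pos: [543.3, 200.9, 23.8]
eef_rot: [2.027, 2.4, 0.0]
ft_force: [-0.1, -0.2, 0.0]
gripper_width: 0.862
```

```bash
python3 plan.py -168 15.5 24
```

```text
clk 8.425 dock now [-169.81   43.7 ] 23.79 yaw err to go (turn about tool z) 0.0019 tilt [ 5.e-04 -0.e+00 -1.e+00] grip 0.8622960563775991
tool shift to [-168.0, 15.5, 24.0] [ -1.8 -28.2  -0.2] world [515.8 194.5  24. ] q [ 0.262  0.164  1.951 -0.     1.026  0.094]
force dock [ 0.23 -0.13] 0.03
```

Request:
drive_tool(
  motion=[
    [[0.79, 0, -3.5, 0, 0.002], [0.72, 0, -7, 0, 0.002], [0.65, 0, -10.5, 0, 0.002], [0.58, 0, -14, 0, 0.002], [0.5, 0, -17.5, 0, 0.002], [0.43, 0, -21, 0, 0.002], [0.36, 0, -25, 0, 0.002], [0.29, 0, -28, 0, 0.002]],
  ],
)

```text
clock: 9.43
ee_pos: [515.3, 195.5, 23.7]
eef_rot: [-2.031, -2.397, 0.0]
ft_force: [0.1, 0.1, -0.8]
gripper_width: 0.317
```

Request:
drive_tool(
  motion=[
    [[0.29, 0, 0, 0, 0], [0.29, 0, 0, 0, 0]],
  ],
)

```text
clock: 9.68
ee_pos: [515.7, 195.5, 23.7]
eef_rot: [2.031, 2.397, 0.0]
ft_force: [1.1, -0.8, -0.5]
gripper_width: 0.291
```

```bash
python3 plan.py -88 15.5 24; python3 - <<'E'
from dock import *
s=take('scene','scene7'); x0,y0=265,225
im=cv2.resize(s['frame'][y0:y0+100,x0:x0+120,::-1],None,fx=6,fy=6,interpolation=cv2.INTER_CUBIC)
cv2.imwrite('pics/scene7z.png',im)
E
```

```text
clk 9.675 dock now [-169.05   15.61] 23.71 yaw err to go (turn about tool z) -0.0014 tilt [ 2.e-04  1.e-04 -1.e+00] grip 0.2911924228538668
tool shift to [-88.0, 15.5, 24.0] [-81.1   0.   -0.3] world [529.  115.6  24. ] q [0.265 0.108 2.014 0.    1.02  0.1  ]
force dock [0.98 0.98] -0.52
```

View pics/scene7z.png

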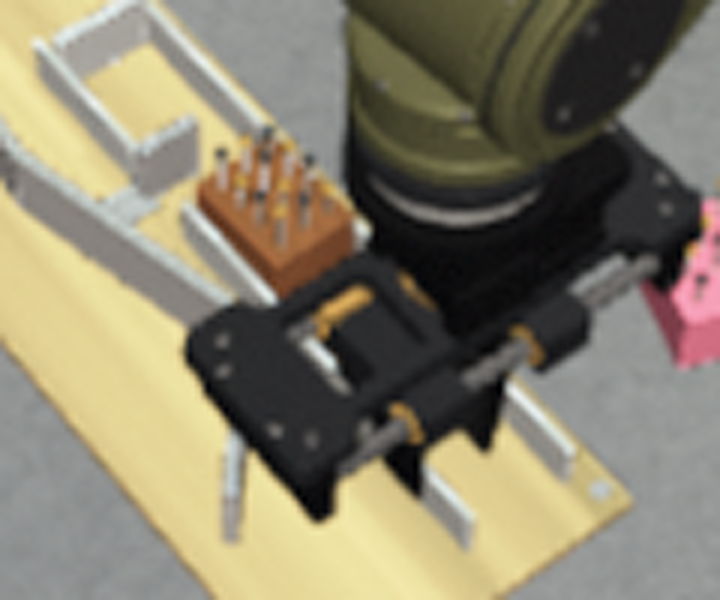

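Gate shut again, rack standing straight just short of the gap, fingers straddling the lever-side wall. Advancing inside the knee.

Request:
drive_tool(
  motion=[
    [[0.29, -8, 0, 0, 0], [0.29, -20, 0, 0, 0], [0.29, -32, 0, 0, 0], [0.29, -44, 0, 0, 0], [0.29, -56, 0, 0, 0], [0.29, -68, 0, 0, 0], [0.29, -76, 0, 0, 0], [0.29, -80, 0, 0, 0]],
  ],
)

```text
clock: 10.72
ee_pos: [528.8, 116.1, 23.7]
eef_rot: [-2.031, -2.396, -0.0]
ft_force: [0.5, -0.5, 0.3]
gripper_width: 0.288
```

```bash
python3 plan.py -74 15.5 24; python3 - <<'E'
from dock import *
s=take('top','top8'); x0,y0=240,170
im=cv2.resize(s['frame'][y0:y0+100,x0:x0+130,::-1],None,fx=6,fy=6,interpolation=cv2.INTER_CUBIC)
cv2.imwrite('pics/top8c.png',im)
E
```

```text
clk 10.725 dock now [-88.51  15.42] 23.67 yaw err to go (turn about tool z) -0.0018 tilt [ 0.e+00  1.e-04 -1.e+00] grip 0.2876901405429894
tool shift to [-74.0, 15.5, 24.0] [-14.5   0.1  -0.3] world [531.3 101.8  24. ] q [ 0.117  0.087  2.037  0.     1.018 -0.048]
force dock [0.59 0.37] 0.29
```

View pics/top8c.png

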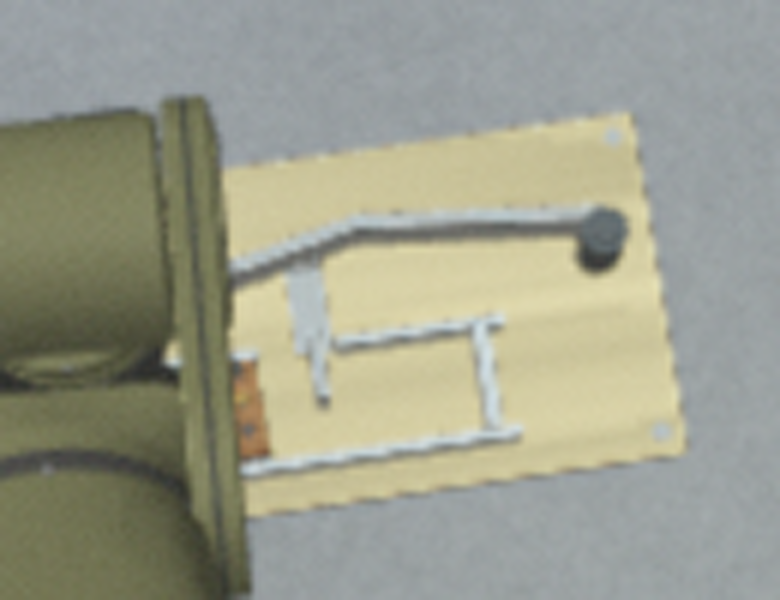

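Request:
drive_tool(
  motion=[
    [[0.29, -3, 0, 0, 0], [0.29, -6, 0, 0, 0], [0.29, -9, 0, 0, 0], [0.29, -10, 0, 0, 0], [0.29, -10, 0, 0, 0], [0.29, -8, 0, 0, 0]],
  ],
)

```text
clock: 11.52
ee_pos: [530.0, 108.6, 23.7]
eef_rot: [2.031, 2.397, -0.0]
ft_force: [-0.3, 0.3, -0.1]
gripper_width: 0.293
```

```bash
python3 plan.py -80 43.5 24; python3 - <<'E'
from dock import *
s=take('top','top9'); x0,y0=240,170
im=cv2.resize(s['frame'][y0:y0+100,x0:x0+130,::-1],None,fx=6,fy=6,interpolation=cv2.INTER_CUBIC)
cv2.imwrite('pics/top9c.png',im)
E
```

```text
clk 11.525 dock now [-80.91  15.36] 23.65 yaw err to go (turn about tool z) -0.0013 tilt [-0.e+00 -4.e-04 -1.e+00] grip 0.29327805146705216
tool shift to [-80.0, 43.5, 24.0] [-0.9 28.1 -0.3] world [557.9 112.3  24. ] q [ 0.103  0.086  2.038 -0.     1.018 -0.062]
force dock [-0.36 -0.23] -0.08
```

View pics/top9c.png

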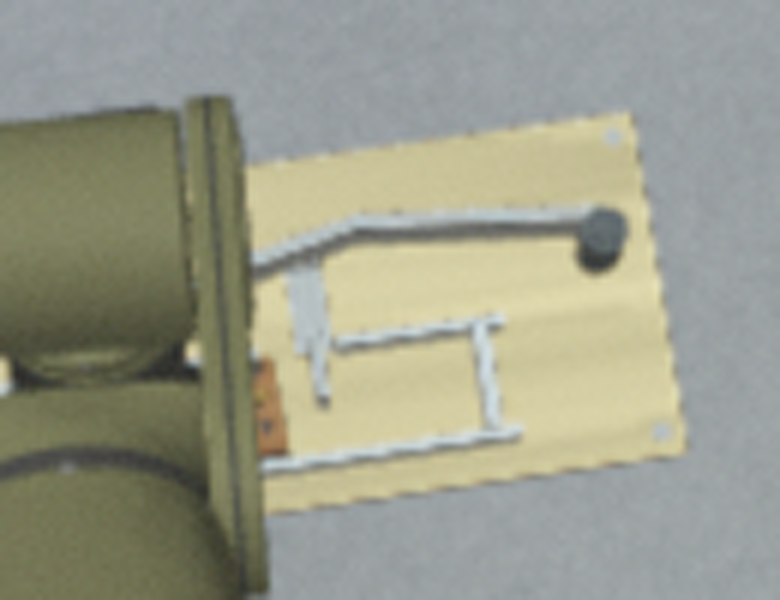

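The rack front is at about x -17, clear of the tongue, and the finger front is now past the knee. Opening the jaws to swing the gate.

Request:
drive_tool(
  motion=[
    [[0.36, 0, 3, 0, 0], [0.43, 0, 6.5, 0, 0], [0.5, 0, 10, 0, 0], [0.58, 0, 14, 0, 0], [0.65, 0, 17.5, 0, 0], [0.72, 0, 21, 0, 0], [0.79, 0, 24.5, 0, 0], [0.86, 0, 28, 0, 0]],
  ],
)

```text
clock: 12.58
ee_pos: [557.8, 113.2, 23.6]
eef_rot: [-2.031, -2.397, 0.0]
ft_force: [-1.9, -1.3, 1.0]
gripper_width: 0.831
```

Request:
drive_tool(
  motion=[
    [[0.86, 0, 0, 0, 0], [0.86, 0, 0, 0, 0]],
  ],
)

```text
clock: 12.82
ee_pos: [557.6, 113.2, 23.6]
eef_rot: [-2.031, -2.397, 0.0]
ft_force: [-1.8, -1.7, 0.7]
gripper_width: 0.861
```

```bash
python3 plan.py 0 43.5 24; python3 - <<'E'
from dock import *
s=take('top','top10'); x0,y0=240,170
im=cv2.resize(s['frame'][y0:y0+100,x0:x0+130,::-1],None,fx=6,fy=6,interpolation=cv2.INTER_CUBIC)
for P in ([-8,28,44],[-8,22,32]):
    p=(proj(s,dw(POSE,[P]))[0]-[x0,y0]+.5)*6; cv2.circle(im,tuple(np.round(p).astype(int)),4,(255,0,255),1)
cv2.imwrite('pics/top10c.png',im)
o=arm.get_obs();print(o['torque'])
E
```

```text
clk 12.825 dock now [-80.97  43.31] 23.62 yaw err to go (turn about tool z) -0.0013 tilt [-2.e-04 -1.e-04 -1.e+00] grip 0.8613059508719582
tool shift to [0.0, 43.5, 24.0] [-81.    0.3  -0.4] world [571.2  33.4  24. ] q [ 0.106  0.144  1.974 -0.     1.024 -0.059]
force dock [ 1.34 -2.01] 0.73
[-0.24278833  0.13472971 -0.05813277]
```

View pics/top10c.png

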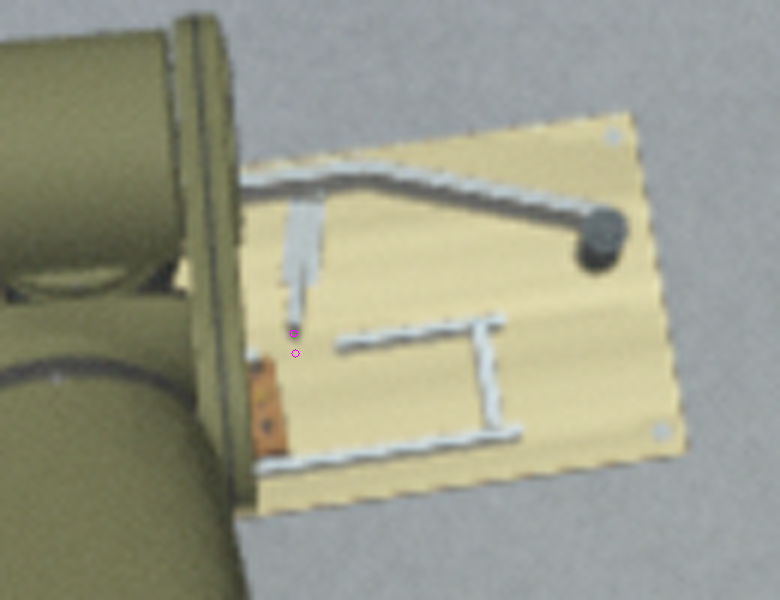

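Gate at about 0.22, tongue tip on the marker, 2 N on the lever. Pushing the rack in.

Request:
drive_tool(
  motion=[
    [[0.86, -3, 0.3, 0, 0], [0.86, -8, 0.3, 0, 0], [0.86, -14, 0.3, 0, 0], [0.86, -20, 0.3, 0, 0], [0.86, -26, 0.3, 0, 0], [0.86, -31, 0.3, 0, 0], [0.86, -34, 0.3, 0, 0], [0.86, -35, 0.3, 0, 0]],
  ],
)

```text
clock: 13.88
ee_pos: [563.7, 78.7, 23.6]
eef_rot: [-2.031, -2.397, 0.0]
ft_force: [-3.1, 1.5, -0.0]
gripper_width: 0.859
```

```bash
python3 plan.py 4 43.5 24; python3 - <<'E'
from dock import *
s=take('top','top11'); x0,y0=240,170
im=cv2.resize(s['frame'][y0:y0+100,x0:x0+130,::-1],None,fx=6,fy=6,interpolation=cv2.INTER_CUBIC)
for P in ([-8,28,44],):
    p=(proj(s,dw(POSE,[P]))[0]-[x0,y0]+.5)*6; cv2.circle(im,tuple(np.round(p).astype(int)),4,(255,0,255),1)
cv2.imwrite('pics/top11c.png',im)
E
```

```text
clk 13.875 dock now [-45.84  43.61] 23.62 yaw err to go (turn about tool z) -0.0016 tilt [-1.e-04  1.e-04 -1.e+00] grip 0.8594625127921118
tool shift to [4.0, 43.5, 24.0] [-49.8  -0.   -0.4] world [571.9  29.5  24. ] q [ 0.044  0.144  1.973  0.     1.024 -0.121]
force dock [-1.97 -2.81] -0.03
```

View pics/top11c.png

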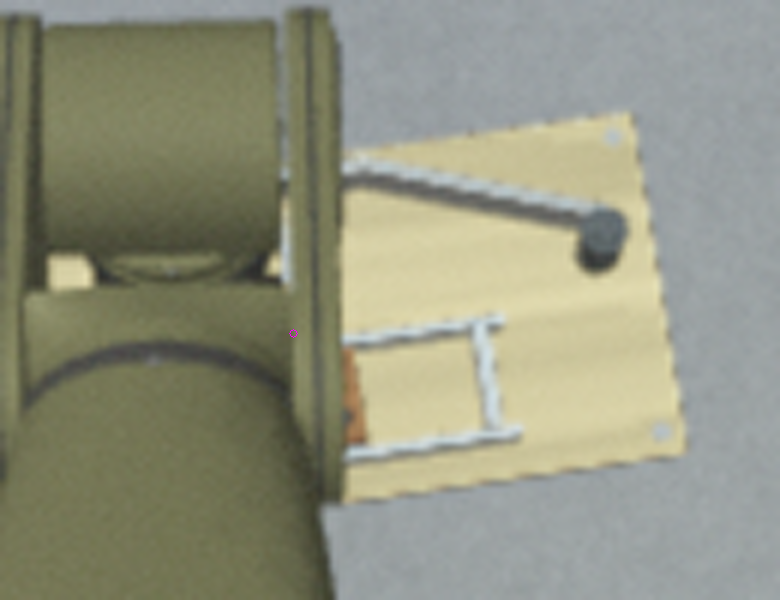

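The rack front is past the gap, between the downstream walls, and forces are small. Continuing.

Request:
drive_tool(
  motion=[
    [[0.86, -3, 0, 0, 0], [0.86, -9, 0, 0, 0], [0.86, -16, 0, 0, 0], [0.86, -23, 0, 0, 0], [0.86, -30, 0, 0, 0], [0.86, -36, 0, 0, 0], [0.86, -41, 0, 0, 0], [0.86, -44, 0, 0, 0]],
  ],
)

```text
clock: 14.92
ee_pos: [571.0, 35.1, 23.7]
eef_rot: [-2.031, -2.397, 0.0]
ft_force: [-1.7, 1.6, 0.4]
gripper_width: 0.857
```

```bash
python3 plan.py 4 43.5 24
```

```text
clk 14.925 dock now [-1.73 43.55] 23.66 yaw err to go (turn about tool z) -0.0015 tilt [-1.e-04  1.e-04 -1.e+00] grip 0.8570431228461126
tool shift to [4.0, 43.5, 24.0] [-5.7 -0.  -0.3] world [571.9  29.5  24. ] q [-0.032  0.15   1.967  0.     1.025 -0.197]
force dock [-1.86 -1.38] 0.42
```

Creep to the stop.

Request:
drive_tool(
  motion=[
    [[0.86, -1.5, 0, 0, 0], [0.86, -3, 0, 0, 0], [0.86, -4.5, 0, 0, 0], [0.86, -5, 0, 0, 0], [0.86, -5, 0, 0, 0]],
  ],
)

```text
clock: 15.55
ee_pos: [571.8, 30.5, 23.7]
eef_rot: [2.031, 2.397, -0.0]
ft_force: [-2.5, 2.5, 0.0]
gripper_width: 0.861
```

```bash
python3 plan.py 4 43.5 24
```

```text
clk 15.55 dock now [ 3.01 43.58] 23.66 yaw err to go (turn about tool z) -0.0012 tilt [ 0.e+00 -1.e-04 -1.e+00] grip 0.8611691237513749
tool shift to [4.0, 43.5, 24.0] [-1.  -0.1 -0.3] world [571.9  29.5  24. ] q [-0.04   0.151  1.966 -0.     1.025 -0.206]
force dock [-2.84 -2.03] 0.05
```

Request:
drive_tool(
  motion=[
    [[0.86, -0.7, 0, 0, 0], [0.86, -1.5, 0, 0, 0], [0.86, -1.5, 0, 0, 0]],
  ],
)

```text
clock: 15.92
ee_pos: [572.0, 28.9, 23.6]
eef_rot: [2.031, 2.397, -0.0]
ft_force: [-1.9, 1.7, 0.5]
gripper_width: 0.858
```

```bash
python3 plan.py 4 43.5 24; python3 -c "
from h import *
print(arm.get_obs()['torque'])
s=take('top','top12');x0,y0=240,170
im=cv2.resize(s['frame'][y0:y0+100,x0:x0+130,::-1],None,fx=6,fy=6,interpolation=cv2.INTER_CUBIC)
cv2.imwrite('pics/top12c.png',im)"
```

```text
clk 15.925 dock now [ 4.58 43.59] 23.64 yaw err to go (turn about tool z) -0.0013 tilt [ 0.e+00 -1.e-04 -1.e+00] grip 0.8580102873096044
tool shift to [4.0, 43.5, 24.0] [ 0.6 -0.1 -0.4] world [571.9  29.5  24. ] q [-0.043  0.152  1.965 -0.     1.025 -0.208]
force dock [-1.98 -1.6 ] 0.51
[0.24025849 0.20428659 0.05541575]
```

View pics/top12c.png

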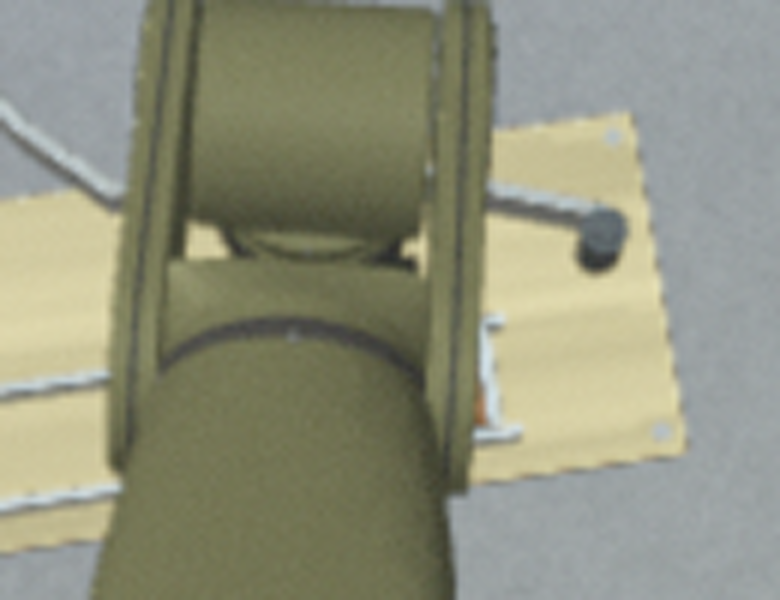

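Rack nearly at the stop, but no contact force yet. Continuing in small steps.

Request:
drive_tool(
  motion=[
    [[0.86, -0.7, 0, 0, 0], [0.86, -1.5, 0, 0, 0], [0.86, -1.5, 0, 0, 0]],
  ],
)

```text
clock: 16.35
ee_pos: [572.2, 28.8, 23.7]
eef_rot: [-2.031, -2.394, -0.003]
ft_force: [-1.8, 6.6, 1.9]
gripper_width: 0.856
```

```bash
python3 plan.py 4 43.5 24;
```

```text
clk 16.35 dock now [ 4.76 43.7 ] 23.69 yaw err to go (turn about tool z) -0.0027 tilt [-2.0e-04  2.7e-03 -1.0e+00] grip 0.855822913035021
tool shift to [4.0, 43.5, 24.0] [ 0.8 -0.2 -0.3] world [571.9  29.5  24. ] q [-0.045  0.152  1.965  0.003  1.025 -0.21 ]
force dock [-6.77 -0.68] 1.91
```

Contact with the stop: the TCP halts at 4.8 and force rises to 7 N. One more slight press to seat and square it, then ease off.

Request:
drive_tool(
  motion=[
    [[0.86, -1, 0, 0, 0], [0.86, -1.5, 0, 0, 0], [0.86, -1.5, 0, 0, 0]],
  ],
)

```text
clock: 16.73
ee_pos: [572.2, 28.7, 23.7]
eef_rot: [-2.031, -2.391, -0.006]
ft_force: [-2.3, 11.5, 2.0]
gripper_width: 0.863
```

```bash
python3 plan.py 4 43.5 24; python3 - <<'E'
from dock import *
print(arm.get_obs()['torque'])
s=take('scene','scene13'); x0,y0=225,190
im=cv2.resize(s['frame'][y0:y0+100,x0:x0+130,::-1],None,fx=6,fy=6,interpolation=cv2.INTER_CUBIC)
cv2.imwrite('pics/scene13c.png',im)
E
```

```text
clk 16.725 dock now [ 4.85 43.71] 23.72 yaw err to go (turn about tool z) -0.0038 tilt [-7.0e-04  5.4e-03 -1.0e+00] grip 0.8625595543947099
tool shift to [4.0, 43.5, 24.0] [ 0.9 -0.2 -0.3] world [571.9  29.5  24. ] q [-0.046  0.152  1.965  0.006  1.026 -0.212]
force dock [-11.68  -0.34] 1.99
[ 1.97020227  0.38753394 -0.47777867]
```

View pics/scene13c.png

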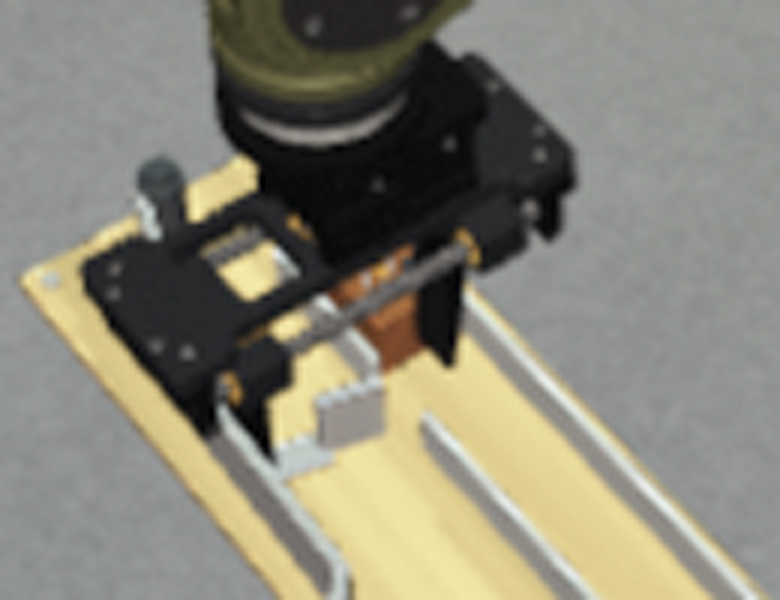

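The rack is home: 12 N now bears on the push finger (moment sign reversed) and the tongue is clear of it. I'll draw back with the gate still held, then narrow the jaws upstream to let the gate shut gently.

Request:
drive_tool(
  motion=[
    [[0.86, 3, 0, 0, 0], [0.86, 10, 0, 0, 0], [0.86, 22, 0, 0, 0], [0.86, 34, 0, 0, 0], [0.86, 46, 0, 0, 0], [0.86, 58, 0, 0, 0], [0.86, 70, 0, 0, 0], [0.86, 76, 0, 0, 0]],
  ],
)

```text
clock: 17.77
ee_pos: [560.0, 102.0, 23.8]
eef_rot: [2.03, 2.398, 0.001]
ft_force: [-1.3, -1.1, -1.5]
gripper_width: 0.857
```

Request:
drive_tool(
  motion=[
    [[0.79, 0, -3.5, 0, 0], [0.72, 0, -7, 0, 0], [0.65, 0, -10.5, 0, 0], [0.58, 0, -14, 0, 0], [0.5, 0, -17.5, 0, 0], [0.43, 0, -21, 0, 0], [0.36, 0, -25, 0, 0], [0.29, 0, -28, 0, 0]],
  ],
)

```text
clock: 18.77
ee_pos: [532.4, 96.3, 23.8]
eef_rot: [2.031, 2.397, 0.001]
ft_force: [-0.0, -0.2, 1.1]
gripper_width: 0.314
```

Request:
drive_tool(
  motion=[
    [[0.29, 0, 0, 0, 0], [0.29, 0, 0, 0, 0]],
  ],
)

```text
clock: 19.02
ee_pos: [532.7, 96.4, 23.8]
eef_rot: [2.031, 2.397, 0.001]
ft_force: [0.2, 0.6, 0.0]
gripper_width: 0.292
```

```bash
python3 plan.py -160 15.5 24; python3 - <<'E'
from dock import *
s=take('scene','scene14'); x0,y0=225,190
im=cv2.resize(s['frame'][y0:y0+100,x0:x0+130,::-1],None,fx=6,fy=6,interpolation=cv2.INTER_CUBIC)
cv2.imwrite('pics/scene14c.png',im)
E
```

```text
clk 19.025 dock now [-68.48  15.94] 23.82 yaw err to go (turn about tool z) -0.0014 tilt [ 6.e-04  0.e+00 -1.e+00] grip 0.2924819473759633
tool shift to [-160.0, 15.5, 24.0] [91.5 -0.6 -0.2] world [517.1 186.6  24. ] q [ 0.08   0.086  2.037 -0.     1.018 -0.085]
force dock [-0.54  0.29] 0.01
```

View pics/scene14c.png

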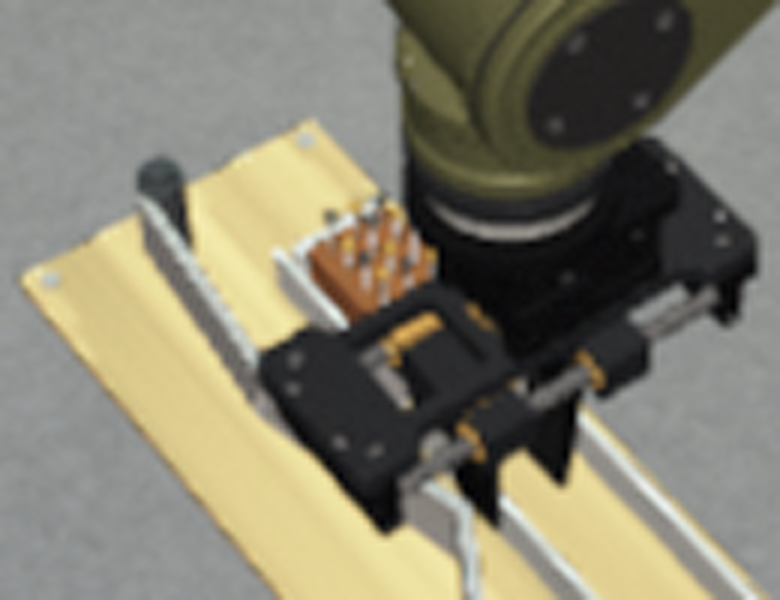

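Gate shut, fingers free, rack at the stop. Lifting straight out and moving aside for a check.

Request:
drive_tool(
  motion=[
    [[0.29, 0, 0, -8, 0], [0.29, 0, 0, -25, 0], [0.29, 0, 0, -50, 0], [0.29, 0, 0, -80, 0], [0.29, 0, 0, -110, 0], [0.29, 30, 0, -130, 0], [0.29, 80, -20, -140, 0], [0.29, 130, -50, -140, 0]],
  ],
)

```text
clock: 20.08
ee_pos: [462.5, 217.9, 166.9]
eef_rot: [2.031, 2.394, 0.007]
ft_force: [0.4, 0.4, 0.2]
gripper_width: 0.289
```

Request:
drive_tool(
  motion=[
    [[0.29, 50, -20, 0, 0], [0.29, 100, -40, 0, 0], [0.29, 140, -50, 0, 0], [0.29, 170, -60, 0, 0], [0.29, 180, -60, 0, 0], [0.29, 180, -60, 0, 0], [0.29, 180, -60, 0, 0]],
  ],
)

```text
clock: 20.95
ee_pos: [373.6, 383.3, 163.9]
eef_rot: [2.032, 2.396, -0.0]
ft_force: [0.3, 0.1, -0.7]
gripper_width: 0.292
```

```bash
python3 plan.py -160 15.5 24; python3 - <<'E'
from dock import *
L=[]
def rect(x0,x1,y0,y1,z): return np.array([[x0,y0,z],[x1,y0,z],[x1,y1,z],[x0,y1,z],[x0,y0,z]])
for n,(x0,y0,w,h) in (('scene',(225,190,130,100)),('top',(235,175,130,100))):
    s=take(n,n+'15')
    im=cv2.resize(s['frame'][y0:y0+h,x0:x0+w,::-1],None,fx=6,fy=6,interpolation=cv2.INTER_CUBIC)
    for l in (rect(14,66,-20,20,42),):
        p=(proj(s,dw(POSE,l))-[x0,y0]+.5)*6
        if n=='top': cv2.polylines(im,[np.round(p).astype(int)],False,(255,0,255),1)
    cv2.imwrite(f'pics/{n}15c.png',im)
E
```

```text
clk 20.95 dock now [-377.81  -93.44] 163.88 yaw err to go (turn about tool z) -0.0025 tilt [ 2.e-04 -2.e-04 -1.e+00] grip 0.292107337816006
tool shift to [-160.0, 15.5, 24.0] [-217.5  109.5  140. ] world [517.1 186.6  24. ] q [ 0.698 -0.093  1.957 -0.     1.278  0.534]
force dock [-0.06  0.34] -0.73
```

View pics/scene15c.png

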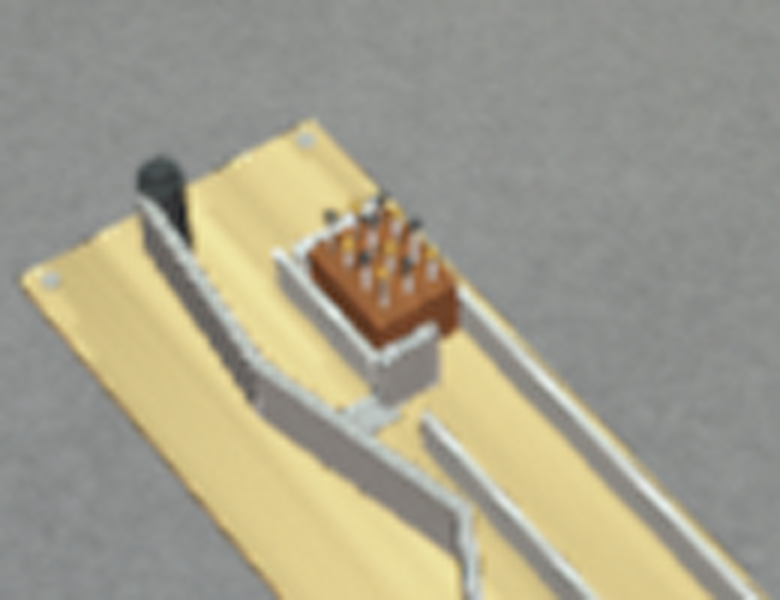

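View pics/top15c.png

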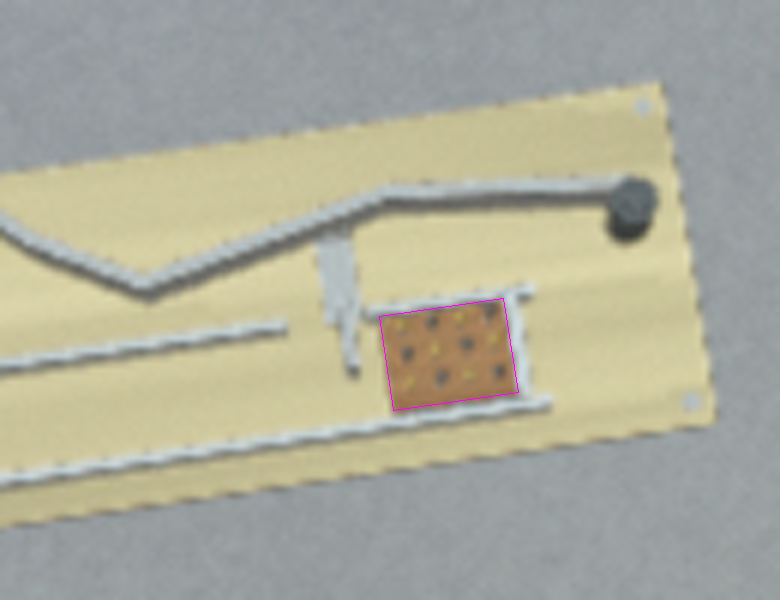

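View pics/top15.png

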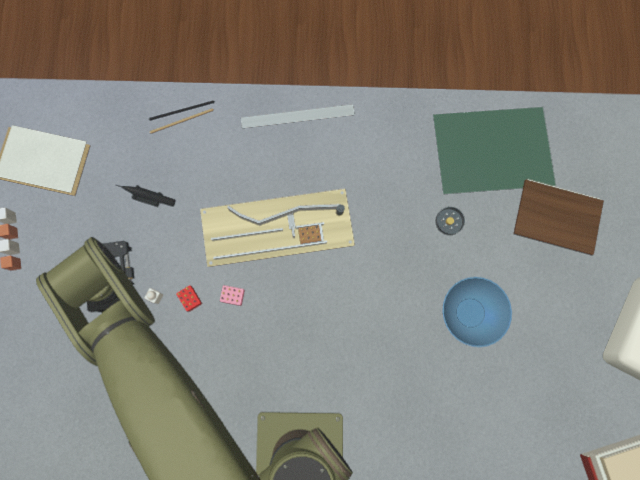

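The rack fills the predicted home outline at crop (380-518, 300-410) and is square against the stop. The gate is shut behind it (tongue tip at crop (353,373)) and the other objects are where they were. The arm is clear, so I'm handing in.

```bash
python3 -c "
from cell import arm
print(arm.hand_in())"
```

```text
the job is handed in; nothing more can be done
None
```

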